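Tip the sorting tray into the inspection bin under the magnifier

TASK

The three parts on the steel tray are to be inspected in the yellow bin: swing the magnifier a full quarter turn aside so that the bin is open, lift the tray level by its black-sleeved handle and tip it low over the bin so that all three parts slide off into it, without touching the parts with the fingers or knocking the magnifier with the tray. Then set the empty tray back down flat in the middle of its blue mat, and last swing the magnifier back so that its lens is centred over the bin. Leave the beaker, the stopper and the roll of tape undisturbed.

Things in the scene. Friction and masses are not known exactly. Their poses are not given: they have to be found in the camera images.
- tray: Loose bright steel tray, 160 long (its x) x 114 wide (y), 0.28 kg; floor 3 thick, walls 3 thick, 26 high at the sides and back (-x); front (+x) open. Polished: parts start sliding at about 11 to 17 degrees of tilt. A basket handle (bar along y on two posts, 122 over all) spans its middle. Origin: centre of the underside, z up. Starts on the mat, mouth roughly towards the robot.
- tray_handle (a point): Middle of the handle bar of the tray, 85 mm above the tray's underside, straight over its centre. The bar's sleeved part is black plastic, 14.5 mm thick along x, 18 mm tall, 70 mm long along y, flat sided; pinch it along the tray's x. Axes as the tray's.
- tray_mouth (a point): Middle of the front edge of the tray's floor, at the open end (+80 mm in x from the tray's centre, 3 mm above its underside). Axes as the tray's.
- puck: Loose black round heating block, 57 mm diameter, 21 high, 0.16 kg, lying in the back of the tray. Origin: centre of the underside.
- cutter: Loose blue tube cutter block, 22 x 60 x 18 mm, 0.03 kg, lying in the tray beside the black block, length along the tray. Origin: centre of the underside.
- case: Loose flat green needle case, 34 x 78 x 11 mm, 0.02 kg, lying crosswise in the front half of the tray. Origin: centre of the underside.
- mat: Blue rubber bench mat with black edge, 210 x 210 x 3 thick, fixed to the bench. Origin: centre of the underside. It lies left or right of the bench's middle, the bin on the other side.
- bin_in (a point): Centre of the inner floor of the yellow plastic bin, 5 mm above the bench. The bin is fixed, open topped, 190 x 190 mm outside, walls 5 mm, rim 60 mm above the bench. Its x axis points from the bin towards the magnifier's post.
- stand: Fixed stand of the magnifier: base of radius 40 mm and a thin upright post whose axis is 140 mm from the bin's centre along the bin's x, away from the robot. Origin: centre of the base's underside, on the post's axis, which is the hinge axis. The magnifier is carried at its top.
- magnifier (a joint): Swing of the magnifier about the vertical post (rad), range -1.7 to 1.7, positive anticlockwise from above. At 0 the arm points along the stand's -x and the lens is exactly over the bin; beyond 1.3 either way the bin is open. It stays where it is left (friction of about 0.08 N m).
- lens (a point): Centre of the magnifier's round lens (white frame, 102 mm over all, 12 thick), 140 mm from the hinge axis and 150 mm above the bench; the arm ends there, 191 mm from the hinge axis.
- lens_knob (a point): Grip point on the magnifier's upright red round knob on the arm between post and lens: knob 16 mm diameter, standing 154 to 206 mm above the bench, 65 mm from the hinge axis on the arm's line; this point is 185 mm above the bench. The arm, lens frame and hinge cap below the knob reach up to 157 mm.
- beaker_50: Bystander: small glass beaker, 44 mm diameter, 57 high, on the bench near the middle, towards the back. Origin: centre of the underside.
- rubber_stopper: Bystander: red tapered rubber stopper, 33 mm diameter, 28 high, near the front middle of the bench. Origin: centre of the underside.
- tape_roll: Bystander: roll of beige tape, 67 mm diameter, 19 high, at the left of the bench. Origin: centre of the underside.

How it is judged (in metres and radians):
On the way, in this order (a step that is already met when the one before it is completed fails the run):
1. the magnifier is swung aside, at least 1.25 rad from over the bin, either way ((value of joint magnifier above 1.25 rad or value of joint magnifier below -1.25 rad)), for 0.2 s.
2. the tray is lifted over 40 mm off the bench, level within 20 degrees, with all three parts in it (height (world z) of tray above 0.04 m and angle between tray's own z axis and vertical below 0.35 rad and z of puck in the frame of tray between -0.005 and 0.05 m and horizontal distance between each of puck, cutter, case and tray below 0.09 m and z of cutter in the frame of tray between -0.005 and 0.05 m and z of case in the frame of tray between -0.005 and 0.05 m), for 0.2 s.
3. all three parts lie in the bin (x of puck in the frame of bin_in between -0.09 and 0.09 m and y of puck in the frame of bin_in between -0.09 and 0.09 m and z of puck in the frame of bin_in between -0.01 and 0.06 m and x of cutter in the frame of bin_in between -0.09 and 0.09 m and y of cutter in the frame of bin_in between -0.09 and 0.09 m and z of cutter in the frame of bin_in between -0.01 and 0.06 m and x of case in the frame of bin_in between -0.09 and 0.09 m and y of case in the frame of bin_in between -0.09 and 0.09 m and z of case in the frame of bin_in between -0.01 and 0.06 m and linear speed of each of puck, cutter, case below 0.03 m/s), for 0.2 s.
4. the tray stands flat on the mat, its centre within 50 mm of the mat's, let go (horizontal distance between tray and mat below 0.05 m and angle between tray's own z axis and vertical below 0.08 rad and height (world z) of tray below 0.012 m and linear speed of tray below 0.02 m/s and contact force between the fingers and tray below 0.5 N), for 0.2 s.
5. the lens is back over the bin, within 40 mm of its centre (horizontal distance between lens and bin_in below 0.04 m and velocity of joint magnifier between -0.1 and 0.1 rad/s), for 0.2 s.
At the end, for the whole second after the job is handed in: The block, the cutter and the needle case lie at rest in the bin (their origins inside its walls and below the rim), the tray stands flat on the mat with its centre within 50 mm of the mat's centre, and the lens is at rest over the bin, its centre within 40 mm of the bin's (all of step 3 and all of step 4 and all of step 5); the robot touches nothing.
It fails at once if the fingers touch a part (over 0.5 N) (contact force between the fingers and puck above 0.5 N or contact force between the fingers and cutter above 0.5 N or contact force between the fingers and case above 0.5 N).
It fails at once if the tray knocks the magnifier or its stand (over 5 N) (contact force between tray and stand above 5 N).
It fails at once if a part is dropped from a height (it reaches 2.5 m/s) (linear speed of any of puck, cutter, case above 2.5 m/s).
It fails at once if the beaker, stopper or tape is moved over 25 mm or tipped over (distance of any of beaker_50, rubber_stopper, tape_roll from where it was at the start of the episode above 0.025 m or angle between any of beaker_50, rubber_stopper, tape_roll's own z axis and vertical above 0.5 rad).
It also fails if it takes over 72 s, if anything falls off the work surface, if the arm or the gripper's body presses on something with over 40 N, if the wrist force passes 120 N, or if a joint passes its speed limit or range.

ROBOT

A 6-joint arm with a two-finger parallel gripper is mounted at the origin on a cart in front of the work surface, level with it; the furniture and walls round the work are solid. World frame = base frame: x ahead of the robot, y to its left, z up, the work surface at z = 0. Lengths are in mm, angles in rad, forces in N, time in s.
With the tool pointing down it reaches from about 325 to 875 mm from the base axis. Payload 4.4 kg.
Tool frame: the origin (TCP) lies on the centre line of the jaws, within the pads' length; the fingertips stand ahead of it and the grasp point (between the pads) lies 6 mm ahead of it (ctrl.tcp_to_tips is the z of the fingertips in the tool frame, in mm); z points along the fingers, y is the line along which they close (so a half turn about z gives the same grasp; the last joint's range is limited). The gripper opens to 85 mm and grips with 20 to 120 N. Pads are 22 mm wide; open, the fingers measure 114 mm over their backs; the gripper's body (76 mm by 85 mm) begins 54 mm behind the grasp point. The pads swing forward as they close: fully open they stand 13 mm farther back than shut.
Start: joints at [1.062, 0.207, 1.542, -0, 1.393, -0.15], TCP at [201.921, 538.382, 256.282] pointing down, gripper open.
Joint ranges: [-2.73, 2.73], [-0.86, 2.22], [0.23, 2.46], [-1.11, 4.25], [0.08, 2.63], [-2.82, 2.82]. Speed limits (rad/s): [2.79, 2.79, 3.14, 3.14, 3.14, 3.14].

INTERFACE

Orientations are given as a 3x3 rotation matrix whose columns are the frame's x, y, z axes.
In Python, from plant import ctrl, sensors, optics gives the robot as it stands. Calls block until the motion is done:
- ctrl.move_ptp(position, orientation): joint-space move of the TCP to a pose.
- ctrl.move_l(position, rot=None, vel=150, threshold=None): straight line of the TCP; rot=None keeps the orientation; vel is the mean speed in mm/s. With threshold (N) it stops when the force on the tool has changed by that much, and returns True; else False.
- ctrl.set_joints(angles): joint-space move.
- ctrl.gripper_to(opening, force=None): finger opening in mm; force is the grip in N (None keeps the last); returns when the fingers have stopped.
- ctrl.hold(seconds).
- ctrl.solve_ik(position, orientation): joint angles nearest the present ones, or None.
- sensors.read_state(): the state.
- optics.grab_frame(name): name is "side" or "top" or "wrist"; returns (picture, depth): 400x640x3 uint8, red, green, blue; 400x640 float32, mm along the optical axis (not along the pixel's ray), 0 where there is no reading.
- optics.camera_params(name): a dict with "mtx" (3x3 intrinsics, pixels), "R" (3x3) and "t" (3): a world point X has camera coordinates R X + t; the wrist camera has in their place "T_tool_cam" (4x4, takes a point from camera to tool coordinates, whose origin is the TCP and whose axes are the flange's). Camera axes: x right, y down, z forward; pixel columns grow to the right and rows downward; lengths in mm; the calibration is good to about 2 mm. A picture is of the moment at which its call begins: read the wrist's pose just before it. camera_params takes no time and is no camera call.
A pose or a line that the arm cannot do raises ctrl.MotionError and nothing moves.
- ctrl.finish_job(): hands the job in; it is judged then, once.
The state is a dict: "t": time; "q": joint angles; "qvel": joint speeds; "tau": joint torques, N m; "eef_pos": TCP position; "eef_rot": TCP orientation; "force": force on the tool from outside, world axes, zero at the start; "wrist_torque": the same for the moment, N m; "grip_width": finger opening in mm; "grasp_force": force on a finger pad.
Only numpy, scipy, OpenCV 4.12 (cv2) and the standard library are available. Lean on these libraries where they do the work, as an engineer would, in place of code of your own. Each camera call takes 0.05 s, during which the arm holds its last target. There are 200 camera calls.

## Working session

There is one attempt and no reset: what is moved stays moved. The work goes in short steps, each a Python script; the robot and the scene stay as the last script left them, time stands still between calls to the robot, and variables do not carry over. Pictures are saved under pics/ and viewed, at most 10 in all, crops included, and the job is handed in when it is done.

```bash
mkdir -p pics; cat > h.py <<'E'
import numpy as np, cv2
from plant import ctrl, sensors, optics
def px2w(name,u,v,z=None,d=None):
    p=optics.camera_params(name);K,R,t=p["mtx"],p["R"],np.array(p["t"]).ravel()
    r=np.linalg.inv(K)@np.array([u,v,1.]);
    c=-R.T@t; rw=R.T@r
    s=d if d is not None else (z-c[2])/rw[2]
    return c+s*rw
def down(yaw):  # tool y axis at angle yaw
    y=np.array([np.cos(yaw),np.sin(yaw),0]);z=np.array([0,0,-1.])
    return np.column_stack([np.cross(y,z),y,z])
E
python3 - <<'E'
from h import *
for n in("top","side"):
    im,d=optics.grab_frame(n);np.save(n+"_d.npy",d);np.save(n+".npy",im)
    cv2.imwrite(f"pics/{n}0.png",im[:,:,::-1])
    p=optics.camera_params(n);print(n,p["mtx"],(-p["R"].T@np.array(p["t"]).ravel()),p["R"])
print(sensors.read_state())
print(ctrl.tcp_to_tips)
E
```

```text
top [[505.75993664   0.         316.00791449]
 [  0.         505.75993664 203.05316969]
 [  0.           0.           1.        ]] [ 243.92413847   79.49899527 1641.04613371] [[-0.02083535 -0.9997818   0.00149509]
 [-0.98591609  0.02029814 -0.16600439]
 [ 0.16593782 -0.00493279 -0.98612388]]
side [[499.13330594   0.         321.80100226]
 [  0.         499.13330594 205.97605931]
 [  0.           0.           1.        ]] [   10.1505799  -1026.63209062  1026.7358415 ] [[ 0.9080399  -0.41886282 -0.00418088]
 [-0.25060078 -0.53521785 -0.80668526]
 [ 0.33565278  0.73355013 -0.59096651]]
{'t': 0.1, 'q': array([ 1.06148411e+00,  2.07384906e-01,  1.54282407e+00, -6.99450956e-07,
        1.39355690e+00, -1.50490769e-01]), 'qvel': array([ 0.00215913, -0.00210544, -0.00554475,  0.00074744, -0.00148613,
        0.00199737]), 'tau': array([-2.91354736e-04, -3.84091258e+01, -2.92550594e+01, -1.53652645e-04,
        4.78289861e-03, -2.49863848e-05]), 'eef_pos': array([201.60693668, 537.79990196, 255.20724019]), 'eef_rot': array([[-9.36311217e-01,  3.51169735e-01, -1.05901345e-03],
       [ 3.51171181e-01,  9.36309351e-01, -1.89773565e-03],
       [ 3.25136870e-04, -2.14876618e-03, -9.99997639e-01]]), 'force': array([0.19480166, 0.46622639, 0.04122984]), 'wrist_torque': array([ 0.06309912, -0.01322421, -0.03324933]), 'grasp_force': 0.0, 'grip_width': 85.41804539005238}
25.0
```

View pics/top0.png

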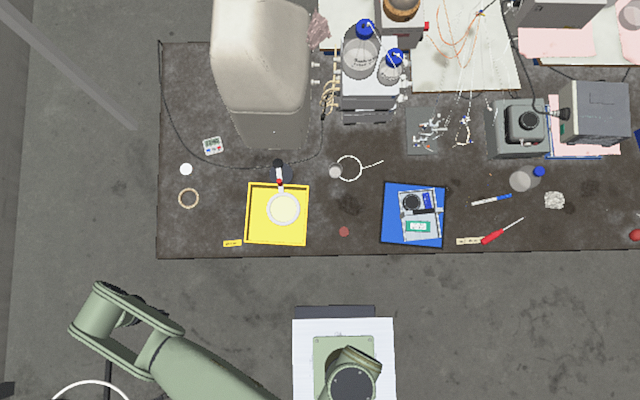

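View pics/side0.png

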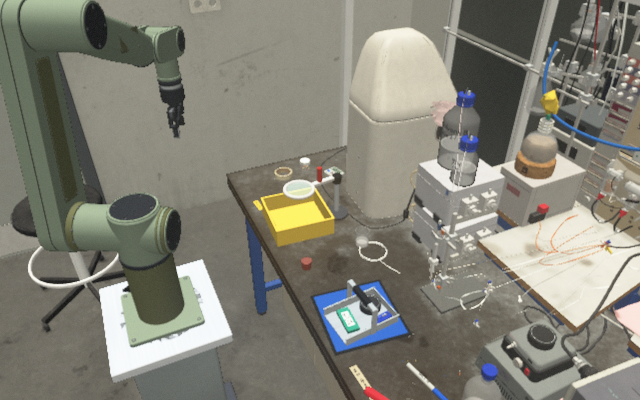

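The top view shows the bin around (277,214) with the lens at (283,207) and post at (278,163). The mat is near (413,214) with the tray at (420,213), and the stopper is at (344,231). Next I'll enlarge both areas.

```bash
python3 - <<'E'
from h import *
im=np.load("top.npy")[:,:,::-1]
a=im[150:255,235:320];b=im[170:255,370:455]
cv2.imwrite("pics/bin.png",cv2.resize(a,None,fx=5.5,fy=5.5,interpolation=cv2.INTER_CUBIC))
cv2.imwrite("pics/mat.png",cv2.resize(b,None,fx=7,fy=7,interpolation=cv2.INTER_CUBIC))
# mask-based fits
hsv=cv2.cvtColor(np.ascontiguousarray(im),cv2.COLOR_BGR2HSV)
m=cv2.inRange(hsv,(105,150,80),(125,255,255));m[:, :370]=0;m[:170]=0;m[255:]=0;m[:,455:]=0
P=np.argwhere(m)[:,::-1]
W=np.array([px2w("top",u,v,z=3)[:2] for u,v in P],np.float32);print("mat",cv2.minAreaRect(W))
m=cv2.inRange(hsv,(22,120,90),(32,255,255));m[:170]=0;m[255:]=0;m[:,:243]=0;m[:,315:]=0
P=np.argwhere(m)[:,::-1];W=np.array([px2w("top",u,v,z=60)[:2] for u,v in P],np.float32);print("bin",cv2.minAreaRect(W))
E
```

```text
mat ((476.3072509765625, -244.47158813476562), (198.3710479736328, 197.89517211914062), 83.25763702392578)Traceback (most recent call last):
  File "<stdin>", line 12, in <module>
  File "h.py", line 4, in px2w
    p=optics.camera_params(name);K,R,t=p["mtx"],p["R"],np.array(p["t"]).ravel()
ValueError: time passes only in moves, steps and waits
```

View pics/bin.png

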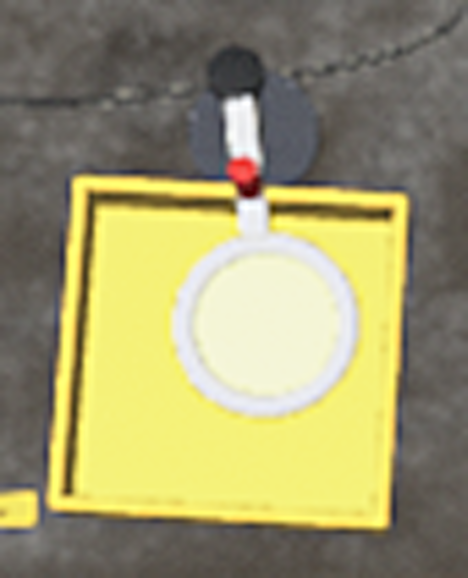

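View pics/mat.png

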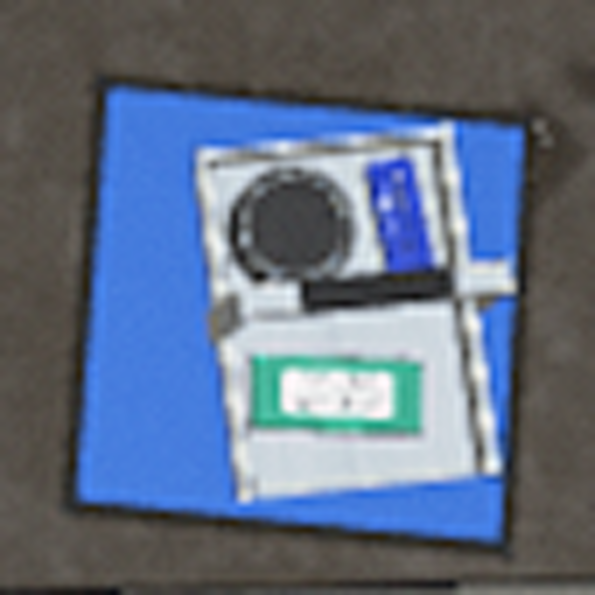

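The crops give the corners: bin rim (75,178), (408,195), (390,528), (50,512), with the lens at (265,325), knob top at (242,170) and cap at (235,72). Mat corners are (100,82), (530,122), (508,550), (70,510). The sleeve is centred near (377,287), and the tray walls run (205,150)→(240,500) and (450,128)→(492,473).

```bash
sed -i 's/^def px2w/import functools\n@functools.lru_cache\ndef cp(n): return optics.camera_params(n)\ndef px2w/; s/p=optics.camera_params(name);K/p=cp(name);K/' h.py
python3 - <<'E'
from h import *
np.set_printoptions(precision=1,suppress=True)
B=lambda X,Y,z:px2w("top",235+(X+.5)/5.5-.5,150+(Y+.5)/5.5-.5,z)[:2]
M=lambda X,Y,z:px2w("top",370+(X+.5)/7-.5,170+(Y+.5)/7-.5,z)[:2]
c=np.array([B(*p,60) for p in[(75,178),(408,195),(390,528),(50,512)]]);b=c.mean(0)
e=(c[0]-c[3])+(c[1]-c[2]);print("bin",b,"xang",np.degrees(np.arctan2(e[1],e[0])),np.linalg.norm(c-np.roll(c,1,0),axis=1))
bx=e/np.linalg.norm(e);print("post",b+140*bx)
print("lens",B(265,325,154),"knob",B(242,165,206),"cap",B(235,68,157))
for q in(B(265,325,154),B(242,165,206)):
    d=q-(b+140*bx);print(np.linalg.norm(d),np.degrees(np.arctan2(d[1],d[0])))
c=np.array([M(*p,3) for p in[(100,82),(530,122),(508,550),(70,510)]]);e=(c[0]-c[3])+(c[1]-c[2])
print("mat",c.mean(0),np.degrees(np.arctan2(e[1],e[0])),np.linalg.norm(c-np.roll(c,1,0),axis=1))
w=np.array([M(*p,29) for p in[(200,152),(452,128),(495,473),(240,500)]]);print("tray",w.mean(0),np.linalg.norm(w-np.roll(w,1,0),axis=1))
e=(w[3]-w[0])+(w[2]-w[1]);print("mouth dir",np.degrees(np.arctan2(e[1],e[0])))
h=[M(302,296,97),M(451,283,97)];print("sleeve",np.mean(h,0),h, np.linalg.norm(h[0]-h[1]), np.degrees(np.arctan2(*(h[0]-h[1])[::-1])))
print("stopper",px2w("top",344,231,28),"beaker",px2w("top",335,172,57),"tape",px2w("top",188,198,19))
d=np.load("top_d.npy")
for u,v in[(283,207),(279,181),(424,211),(411,203)]:print(u,v,px2w("top",u,v,d=d[v,u]))
E
```

```text
bin [479.  196.9] xang -4.10323818405369 [194.3 193.5 193.3 193.6]
post [618.7 186.9]
lens [479.2 171.3] knob [556.6 179.4] cap [621.7 186.1]
140.34139957385307 -173.62640229954067
62.52399004239935 -173.0966112456326
mat [ 475.4 -244.3] -6.444223212185881 [203.4 203.4 202.7 203. ]
tray [ 472.2 -259.8] [162.2 117.9 161.2 117.5]
mouth dir -176.34908220470265
sleeve [ 472.3 -259.2] [array([ 470. , -226.2]), array([ 474.5, -292.3])] 66.22849428481811 93.84490511941284
stopper [422.7 -16.4  28. ] beaker [610.3   8.5  57. ] tape [542.1 487.8  19. ]
283 207 [482.8 170.  163.1]
279 181 [553.6 178.6 200.3]
424 211 [ 471.  -259.7  103.6]
411 203 [ 509.8 -236.5   24.4]
```

```bash
cat >> h.py <<'E'
POST=np.array([618.7,186.9]); BIN=np.array([479.,196.9]); BA=np.radians(-4.1); MAT=np.array([475.4,-244.3]); MA=np.radians(-6.4)
def knob(th,off):  # joint value -> TCP pos, rot
    a=BA+np.pi+th; p=POST+65*np.array([np.cos(a),np.sin(a)])
    return np.r_[p,191.],down(a+off)
def tray(p,yaw,tilt=0,s=1,mouth=False): # pose of TCP for tray centre (or mouth) p; tilt>0 mouth down
    c,S=np.cos,np.sin
    x=np.array([c(yaw)*c(tilt),S(yaw)*c(tilt),-S(tilt)]);z=np.array([c(yaw)*S(tilt),S(yaw)*S(tilt),c(tilt)])
    p=np.array(p,float)
    if mouth:p=p-80*x-3*z
    return p+91*z,np.column_stack([np.cross(s*x,-z),s*x,-z])
E
python3 - <<'E'
from h import *
np.set_printoptions(precision=2,suppress=True)
for off in(np.pi/2,-np.pi/2):
    for th in(.187,-.6,-1.5):print(off,th,ctrl.solve_ik(*knob(th,off)))
for s in(1,-1):
    for a in[([472,-259.5,3],np.radians(-176)),([472,-259.5,100],np.radians(-176)),([480,60,100],BA+np.pi/2),([485,160,66],BA+np.pi/2,np.radians(25),s,True),([485,160,66],BA+np.pi/2,np.radians(48),s,True)]:
        print(s,ctrl.solve_ik(*tray(*(a if len(a)>2 else a+(0,s)))))
d=np.load("top_d.npy");p=cp("top")
v,u=np.mgrid[:400,:640];r=np.stack([u,v,np.ones_like(u)],-1)@np.linalg.inv(p["mtx"]).T*d[...,None]
W=(r-np.array(p["t"]).ravel())@p["R"]
m=(d>0)&(W[...,2]>170)&(W[...,0]>450)&(W[...,0]<760)&(W[...,1]>-350)&(W[...,1]<420)
for y in range(-350,420,50):
    k=m&(abs(W[...,1]-y-25)<25);print(y,W[k][:,0].min() if k.any() else None,end='; ')
E
```

```text
1.5707963267948966 0.187 [ 0.16  0.28  1.59 -0.    1.27  1.62]
1.5707963267948966 -0.6 [ 0.24  0.34  1.51 -0.    1.29  2.48]
1.5707963267948966 -1.5 None
-1.5707963267948966 0.187 [ 0.16  0.28  1.59 -0.    1.27 -1.52]
-1.5707963267948966 -0.6 [ 0.24  0.34  1.51 -0.    1.29 -0.66]
-1.5707963267948966 -1.5 [ 0.26  0.45  1.36 -0.    1.33  0.26]
1 [-0.66  0.32  1.77 -0.    1.05  2.41]
1 [-0.66  0.19  1.7  -0.    1.25  2.41]
1 [-0.05  0.08  1.83 -0.    1.23 -1.55]
1 [ 0.31  0.26  1.7  -0.41  1.37 -1.07]
1 [ 0.52  0.5   1.52 -0.67  1.65 -0.85]
-1 [-0.66  0.32  1.77 -0.    1.05 -0.73]
-1 [-0.66  0.19  1.7  -0.    1.25 -0.73]
-1 [-0.05  0.08  1.83 -0.    1.23  1.59]
-1 [ 0.31  0.26  1.7  -0.41  1.37  2.08]
-1 [ 0.52  0.5   1.52 -0.67  1.65  2.3 ]
-350 694.6369109628729; -300 675.7528659171799; -250 678.1393250039716; -200 None; -150 None; -100 None; -50 None; 0 None; 50 727.4828625048924; 100 697.1459042824342; 150 545.1942630404046; 200 700.2866996206844; 250 702.8902401195954; 300 713.7349661435375; 350 None; 400 None;
```

```bash
python3 - <<'E'
from h import *
o=-np.pi/2
p,R=knob(.187,o)
ctrl.move_ptp(p+[0,0,80],R); ctrl.gripper_to(50)
print(ctrl.move_l(p,vel=100,threshold=15)); ctrl.gripper_to(0,force=20)
s=sensors.read_state();print(s["grip_width"],s["grasp_force"],s["force"])
for th in np.linspace(.187,-1.52,9)[1:]:
    ctrl.move_l(*knob(th,o),vel=80)
    s=sensors.read_state();print(th,s["force"].round(1),s["grip_width"])
ctrl.gripper_to(50); ctrl.move_l(s["eef_pos"]+[0,0,90],vel=200)
p,R=tray([472.3,-259.5,83],np.radians(-176.2),0,-1)
ctrl.move_ptp(p,R); ctrl.gripper_to(60)
for n in("top","wrist"):
    im,d=optics.grab_frame(n);cv2.imwrite(f"pics/{n}1.png",im[:,:,::-1] if n=="wrist" else cv2.resize(im[140:260,160:460,::-1],None,fx=2.5,fy=2.5))
s=sensors.read_state();print(s["t"],s["eef_pos"],p)
E
```

```text
False
15.446037828696271 20.12995272874832 [-1.15693606  2.24013608  3.65464614]
-0.02637500000000001 [-3.   0.2  6. ] 15.242593807280555
-0.23975000000000002 [-4.1 -0.6  5.9] 15.25524407978932
-0.45312500000000006 [-4.2  0.9  6.8] 15.413294608597116
-0.6665000000000001 [-3.3  3.8  6.1] 14.97853013221215
-0.879875 [-5.3  3.9  5.6] 15.658390625318278
-1.09325 [-3.1  4.6  4.6] 15.323690226188125
-1.306625 [-1.7  6.1  4.1] 15.583421525483036
-1.52 [-1.5  5.1  2.7] 15.575539661724786
10.0167 [ 472.54038782 -259.25053746  174.08057663] [ 472.3 -259.5  174. ]
```

View pics/top1.png

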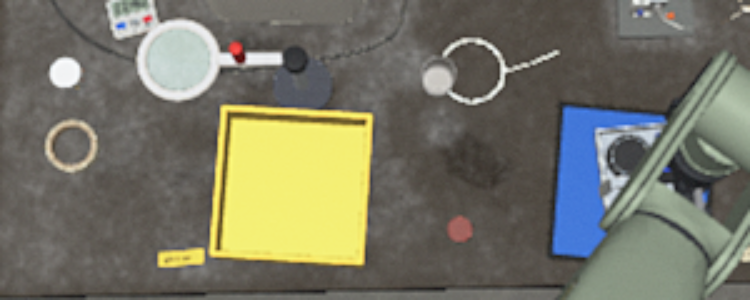

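View pics/wrist1.png

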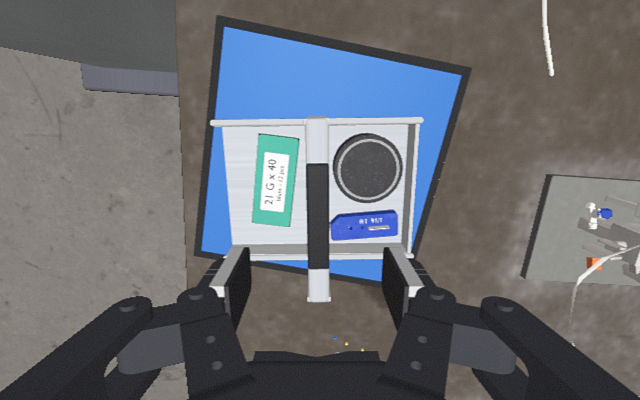

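The magnifier is fully aside: its arm points left at (180-295,58) and the bin is open. In the wrist view the sleeve (u≈317) is parallel to the pads and centred between them. Next is grip and lift.

```bash
python3 - <<'E'
from h import *
y0=np.radians(-176.2)
p,R=tray([472.3,-259.5,3],y0,0,-1)
print(ctrl.move_l(p,R,vel=100,threshold=15)); ctrl.gripper_to(0,force=90)
s=sensors.read_state();print(s["grip_width"],s["grasp_force"],s["force"],s["eef_pos"]-p)
ctrl.move_l(p+[0,0,97],R,vel=60); ctrl.hold(.3)
s=sensors.read_state();print(s["t"],s["force"],s["wrist_torque"],s["eef_pos"])
im,d=optics.grab_frame("wrist");cv2.imwrite("pics/wrist2.png",im[:,:,::-1])
E
```

```text
False
12.949906231754307 88.73903252184391 [ 0.14847657 -0.53546978  3.96228551] [ 0.57216517 -0.32875551  0.83080492]
13.5167 [ 0.24588742  0.28776054 -5.16195127] [-0.06677684  0.07231959 -0.00988186] [ 472.2507609  -259.45701479  190.86938826]
```

View pics/wrist2.png

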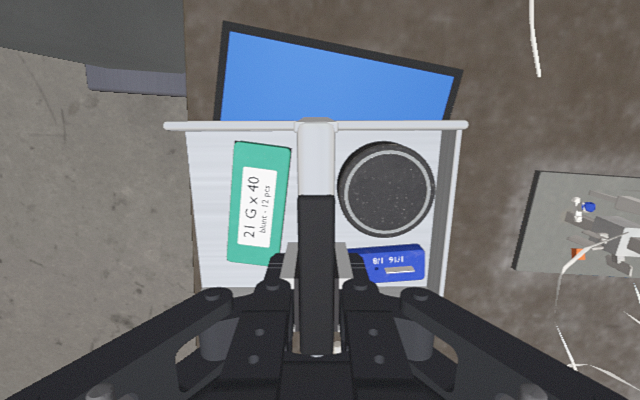

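The tray is lifted level with all three parts inside (case at left, puck at (388,190), cutter at (392,263)). I'll carry it over and tip it.

```bash
python3 - <<'E'
from h import *
yb=BA+np.pi/2; y0=np.radians(183.8)
a=np.array([472.3,-259.5,100]);b=np.array([478,70,100])
for f in(.33,.66,1): 
    ctrl.move_l(*tray(a+f*(b-a),y0+f*(yb-y0),0,-1),vel=110)
m=[480,160,68]
ctrl.move_l(*tray(m,yb,np.radians(5),-1,True),vel=80)
for t in(22,32,42,48):
    ctrl.move_l(*tray(m,yb,np.radians(t),-1,True),vel=70); ctrl.hold(.3)
ctrl.hold(.5)
s=sensors.read_state();print(s["t"],s["force"],s["grip_width"])
im,d=optics.grab_frame("top");im2,_=optics.grab_frame("side")
k=lambda i,r,c,f:cv2.resize(i[r[0]:r[1],c[0]:c[1],::-1],(400,400),interpolation=cv2.INTER_CUBIC)
cv2.imwrite("pics/tip.png",np.hstack([k(im,(155,255),(235,335),4),k(im2,(140,260),(230,350),4)]))
E
```

```text
21.1667 [-1.00039752  0.13831287 -2.50790273] 12.983932792441244
```

View pics/tip.png

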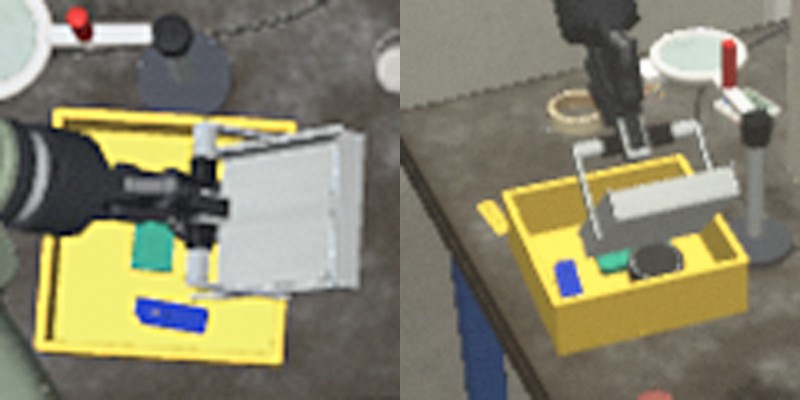

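All three parts lie in the bin: green at (152,245), blue at (172,315), and the black puck under the tray mouth. Now I'll take the tray back.

```bash
python3 - <<'E'
from h import *
yb=BA+np.pi/2; y1=np.pi+MA
m=np.array([480,160,68.])
ctrl.move_l(*tray(m+[0,0,50],yb,np.radians(48),-1,True),vel=100)
ctrl.move_l(*tray([478,70,110],yb,0,-1),vel=110)
a=np.array([478,70,110]);b=np.r_[MAT,60]
for f in(.33,.66,1): ctrl.move_l(*tray(a+f*(b-a),yb+f*(y1-yb),0,-1),vel=140)
ctrl.hold(.3)
ctrl.move_l(*tray(np.r_[MAT,12],y1,0,-1),vel=80); ctrl.hold(.2)
print(ctrl.move_l(*tray(np.r_[MAT,2],y1,0,-1),vel=15,threshold=4))
s=sensors.read_state();print(s["t"],s["force"],s["eef_pos"])
ctrl.gripper_to(45); p=sensors.read_state()["eef_pos"]
ctrl.move_l(p+[0,0,130],vel=150)
o=-np.pi/2
p,R=knob(-1.52,o)
ctrl.move_ptp(p+[0,0,90],R)
im,d=optics.grab_frame("top");im2,_=optics.grab_frame("side")
k=lambda i,r,c:cv2.resize(i[r[0]:r[1],c[0]:c[1],::-1],(400,400),interpolation=cv2.INTER_CUBIC)
cv2.imwrite("pics/set.png",np.hstack([k(im,(165,255),(365,455)),k(im2,(150,350),(230,430))]))
s=sensors.read_state();print(s["t"],s["force"],s["eef_pos"])
E
```

```text
True
27.575 [-0.67019608  0.29003755  4.65972164] [ 475.39199384 -244.28619976   94.85838181]
30.9833 [-0.02919377  0.40054843 -0.16470607] [620.3878473  250.44954846 280.8980437 ]
```

View pics/set.png

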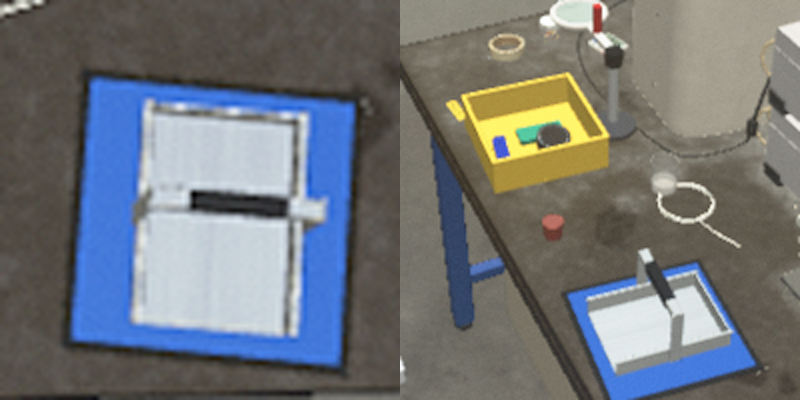

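The empty tray stands flat in the middle of the mat, the parts are in the bin, and the stopper, beaker and tape are in place. Now I'll swing the magnifier back.

```bash
python3 - <<'E'
from h import *
o=-np.pi/2
p,R=knob(-1.52,o)
print(ctrl.move_l(p,R,vel=100,threshold=15)); ctrl.gripper_to(0,force=20)
print(sensors.read_state()["grip_width"])
for th in np.linspace(-1.52,0,8)[1:]: ctrl.move_l(*knob(th,o),vel=80)
ctrl.hold(.3);ctrl.gripper_to(50);p=sensors.read_state()["eef_pos"]
ctrl.move_l(p+[0,0,100],vel=120)
ctrl.move_ptp([400,-20,320],down(np.pi/2)) if ctrl.solve_ik([400,-20,320],down(np.pi/2)) is not None else print("noik")
ctrl.hold(.5)
im,d=optics.grab_frame("top");im2,_=optics.grab_frame("side")
k=lambda i,r,c:cv2.resize(i[r[0]:r[1],c[0]:c[1],::-1],(400,400),interpolation=cv2.INTER_CUBIC)
cv2.imwrite("pics/end.png",np.hstack([k(im,(155,255),(230,330)),k(im2,(150,350),(230,430))]))
print(sensors.read_state()["t"])
E
```

```text
False
15.273766586256764
38.2917
```

View pics/end.png

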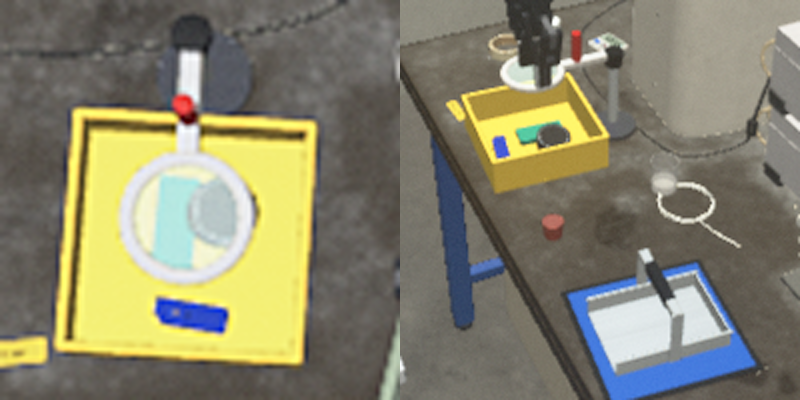

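The lens at (188,217) is centred over the bin, with its apparent shift matching the parallax from its height. The parts, tray and bystanders are all in place.

```bash
python3 -c "
from h import *
print(ctrl.finish_job())"
```

```text
the job is handed in; nothing more can be done
None
```

The job is handed in at about 38 s on the robot's clock: all three parts are in the bin, the empty tray is flat in the middle of its mat, the lens is back over the bin, and the beaker, stopper and tape look unmoved; the hand-in gave no verdict.

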